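# Check the lever stops of two vial crimpers

## Robot

A 7-joint arm with a two-finger parallel gripper is mounted at the origin on a cart in front of the work surface, level with it; the furniture and walls round the work are solid. World frame = base frame: x ahead of the robot, y to its left, z up, the work surface at z = 0. Lengths are in m, angles in rad, forces in N, time in s.
With the tool pointing down it reaches from about 0.35 to 0.9 m from the base axis. Payload 7.2 kg.
Tool frame: the origin (TCP) lies on the centre line of the jaws, within the pads' length; the fingertips stand 25 mm ahead of it and the grasp point (between the pads) lies 6 mm ahead of it; x points along the fingers, z is the direction in which the jaws open and shut, and the axes are right-handed (so a half turn about x gives the same grasp; the last joint's range is limited). The gripper opens to 85 mm and grips with 20 to 120 N. Pads are 22 mm wide; open, the fingers measure 114 mm over their backs; the gripper's body (76 mm by 85 mm) begins 54 mm behind the grasp point. The pads swing forward as they close: fully open they stand 13 mm farther back than shut.
Start: joints at [1.241, 0.411, -0.013, 1.596, 0.006, 1.134, -0.082], TCP at [0.162, -0.604, 0.256] pointing down, gripper open.
Joint ranges: [-2.95, 2.95], [-0.29, 1.99], [-1.47, 1.44], [0.14, 2.54], [-1.03, 4.17], [0.13, 1.85], [-2.86, 2.86]. Speed limits (rad/s): [2.39, 2.39, 3.01, 3.01, 3.14, 3.14, 3.14].

## Interface

Orientations are given as [roll, pitch, yaw] about the fixed x, y, z axes, in that order (R = Rz(yaw) Ry(pitch) Rx(roll)).
In Python, from workcell import robot, kinematics, telemetry, imaging, finish_job gives the robot as it stands. Calls block until the motion is done:
- robot.goto(position, orientation): joint-space move of the TCP to a pose.
- robot.servo_line(position, rate=0.15, ori=None): straight line of the TCP; ori=None keeps the orientation; rate is the mean speed in m/s.
- robot.movej(angles): joint-space move.
- robot.command_gripper(opening): finger opening in m; the grip force is fixed at half the most; returns when the fingers have stopped.
- robot.sleep(seconds).
- kinematics.ik(position, orientation): joint angles nearest the present ones, or None.
- telemetry.get_state(): the state.
- imaging.get_image(name): name is "scene" or "top" or "wrist"; returns (picture, depth): 384x512x3 uint8, red, green, blue; 384x512 float32, m along the optical axis (not along the pixel's ray), 0 where there is no reading.
- imaging.camera_params(name): a dict with "camera_matrix" (3x3 intrinsics, pixels), "camera_from_world" (4x4, takes a point from world to camera coordinates); the wrist camera has in their place "T_tool_cam" (4x4, takes a point from camera to tool coordinates, whose origin is the TCP and whose axes are the tool frame's). Camera axes: x right, y up, looking along -z (the intrinsics and any distortion apply to the point x, -y, -z); pixel columns grow to the right and rows downward; lengths in m; the calibration is good to about 2 mm. A picture is of the moment at which its call begins: read the wrist's pose just before it. camera_params takes no time and is no camera call.
A pose or a line that the arm cannot do raises robot.PlanningError and nothing moves.
- finish_job(): hands the job in, once; it reports no verdict.
The state is a dict: "clock": time; "q": joint angles; "qd": joint speeds; "effort": joint torques, N m; "eef_pos": TCP position; "ee_rot": TCP orientation; "force": force on the tool from outside, world axes, zero at the start; "ft_torque": the same for the moment, N m; "finger_gap": finger opening in m.
Only numpy, scipy, OpenCV 4.12 (cv2) and the standard library are available. Lean on these libraries where they do the work, as an engineer would, in place of code of your own. Each camera call takes 0.05 s, during which the arm holds its last target. There are 200 camera calls.

## Task

Each of the two bench crimpers has a sprung hand lever that its stop screw should halt short of the fixed handle bar, but on one of them the screw has been wound back and the lever runs right on to the bar. With the outside of the fingers press each lever in as far as it goes, without forcing it, and let it out again, to find which is which; then finish while holding the lever that stops short pressed in against its stop screw, so that its gap can be gauged and copied. Grip nothing, keep the fingers off the bars, have the other lever fully out, and leave everything else on the worktop where it is.

Things in the scene. Friction and masses are not known exactly. Their poses are not given: they have to be found in the camera images.
- crimper_a: Bench crimper for vial seals (the two are the same make and size), screwed to a heavy grey base 160 x 86 x 12 mm that does not move; 87 mm tall over all. Origin on the worktop under the handles' root, 14 mm beside the pivot. Its -x axis points along the handles (at zero turn, towards the robot), the two half-round dies are at its +x end, its y axis points from the lever to the fixed bar. Nothing of it but the handles reaches behind x = -45 mm.
- bar_a: Fixed handle bar of crimper_a, with a black rubber grip 20 mm thick and 104 mm long; same origin and axes as crimper_a. The grip lies parallel to x at y = +22 mm, height 70 mm, from x = -70 to -174 mm.
- stop_a: Stop screw of crimper_a: 6 mm steel screw through the fixed bar 55 mm behind the pivot, knurled head 18 mm across outside the bar. Origin at its tip, at height 70 mm; the tip faces the lever. It is too stiff to be pushed along. The further its tip stands out towards the lever, the sooner the lever is stopped; wound back too far, it no longer stops the lever at all.
- lever_a (a joint): Hand lever of crimper_a, on an upright pivot at x = 0, y = -14 mm of the crimper; swings level towards the bar. 0 = fully out (sprung there), grows in rad as it is pressed in. On a properly set stop screw it halts at 0.21 to 0.29 with about 10 to 22 mm of air left between the grips; a lever that is not stopped by its screw halts at 0.36, grip on grip. The spring needs about 3 N at the press point to start and 6.5 N near the end; 12 to 15 N in all holds it firmly on its stop.
- press_a (a point): Point on the outer face of the rubber grip of lever_a (grip 18 mm thick, centre height 70 mm, 102 mm long), where to press: 135 mm from the pivot, 38 mm from the grip's free end. It moves and turns with the lever: its y axis is the direction to press (level, towards the bar), its x axis points along the grip to the pivot. Under the grip the space is free down to the worktop.
- crimper_b: Bench crimper for vial seals (the two are the same make and size), screwed to a heavy grey base 160 x 86 x 12 mm that does not move; 87 mm tall over all. Origin on the worktop under the handles' root, 14 mm beside the pivot. Its -x axis points along the handles (at zero turn, towards the robot), the two half-round dies are at its +x end, its y axis points from the lever to the fixed bar. Nothing of it but the handles reaches behind x = -45 mm.
- bar_b: Fixed handle bar of crimper_b, with a black rubber grip 20 mm thick and 104 mm long; same origin and axes as crimper_b. The grip lies parallel to x at y = +22 mm, height 70 mm, from x = -70 to -174 mm.
- stop_b: Stop screw of crimper_b: 6 mm steel screw through the fixed bar 55 mm behind the pivot, knurled head 18 mm across outside the bar. Origin at its tip, at height 70 mm; the tip faces the lever. It is too stiff to be pushed along. The further its tip stands out towards the lever, the sooner the lever is stopped; wound back too far, it no longer stops the lever at all.
- lever_b (a joint): Hand lever of crimper_b, on an upright pivot at x = 0, y = -14 mm of the crimper; swings level towards the bar. 0 = fully out (sprung there), grows in rad as it is pressed in. On a properly set stop screw it halts at 0.21 to 0.29 with about 10 to 22 mm of air left between the grips; a lever that is not stopped by its screw halts at 0.36, grip on grip. The spring needs about 3 N at the press point to start and 6.5 N near the end; 12 to 15 N in all holds it firmly on its stop.
- press_b (a point): Point on the outer face of the rubber grip of lever_b (grip 18 mm thick, centre height 70 mm, 102 mm long), where to press: 135 mm from the pivot, 38 mm from the grip's free end. It moves and turns with the lever: its y axis is the direction to press (level, towards the bar), its x axis points along the grip to the pivot. Under the grip the space is free down to the worktop.
- vial_a: serum vial with aluminium seal, 22 mm diameter, 52 mm tall, standing behind and between the crimpers. Bystander: leave it alone. Origin at the centre of its underside.
- vial_b: serum vial like vial_a. Bystander: leave it alone. Origin at the centre of its underside.
- vial_c: serum vial like vial_a. Bystander: leave it alone. Origin at the centre of its underside.
- dish: cream dish, 83 mm wide, 38 mm tall, at the back. Bystander: leave it alone. Origin at the centre of its underside.
- tweezers: steel forceps 140 mm long, 8 mm tall, lying in front of the crimpers. Bystander: leave it alone. Origin at the centre of its underside.
- grease: tube 136 mm long, 26 mm tall, lying at the right front. Bystander: leave it alone. Origin at the centre of its underside.
- timer: flat timer 70 x 64 x 16 mm, right of the crimpers. Bystander: leave it alone. Origin at the centre of its underside.
- solvent_bottle: bottle 72 mm wide, 191 mm tall, at the back. Bystander: leave it alone. Origin at the centre of its underside.

How it is judged:
On the way, in this order (a step that is already met when the one before it is completed fails the run):
1. the lever whose stop screw is wound back (lever_b) has been pressed in until it meets its bar (contact force between lever_b and bar_b above 1 N and contact force between the fingers and lever_b above 1 N), for 0.2 s.
2. that lever has been let out again and stands fully out, untouched (value of joint lever_b below 0.03 rad and contact force between the fingers and lever_b below 0.1 N), for 0.2 s.
At the end, for the whole second after the job is handed in: Through the last second the fingers hold lever_a, the one that stops short, with 3 to 30 N still against its stop screw (over 3 N on the screw, 0.18 to 0.32 rad), touch no bar, and lever_b is fully out (under 0.03 rad) after having been pressed on to its bar (contact force between lever_a and stop_a above 3 N and contact force between the fingers and lever_a between 3 and 30 N and value of joint lever_a between 0.18 and 0.32 rad and velocity of joint lever_a between -0.1 and 0.1 rad/s and value of joint lever_b below 0.03 rad and contact force between the fingers and bar_a below 0.1 N); the arm keeps its last pose, push and grip.
It fails at once if the fingers touch a fixed bar or a stop screw with over 3 N (contact force between the fingers and bar_a above 3 N or contact force between the fingers and stop_a above 3 N or contact force between the fingers and bar_b above 3 N or contact force between the fingers and stop_b above 3 N).
It fails at once if a lever is taken between the fingers instead of being pressed with their outside ((contact force between the fingers and lever_a above 1 N and y of the grasp point in the frame of press_a above -0.002 m) or (contact force between the fingers and lever_b above 1 N and y of the grasp point in the frame of press_b above -0.002 m)).
It fails at once if a lever is forced with over 45 N (contact force between any of the fingers, the arm and lever_a above 45 N or contact force between any of the fingers, the arm and lever_b above 45 N).
It fails at once if a bystander is moved more than 15 mm, lifted or knocked over (distance of any of vial_a, vial_b, vial_c, dish, tweezers, grease, timer, solvent_bottle from where it was at the start of the episode above 0.015 m or angle between any of vial_a, vial_b, vial_c, solvent_bottle's own z axis and vertical above 0.4 rad).
It also fails if it takes over 72 s, if anything falls off the work surface, if the arm or the gripper's body presses on something with over 40 N, if the wrist force passes 120 N, or if a joint passes its speed limit or range.

## Working session

There is one attempt and no reset: what is moved stays moved. The work goes in short steps, each a Python script; the robot and the scene stay as the last script left them, time stands still between calls to the robot, and variables do not carry over. Pictures are saved under pics/ and viewed, about 8 in all and at most 12, crops included, and the job is handed in when it is done.

```bash
mkdir -p pics; ls
cat > h.py <<'E'
import numpy as np, cv2
from workcell import robot, kinematics, telemetry, imaging, finish_job
def snap(n,f):
    im,d=imaging.get_image(n); cv2.imwrite('pics/'+f+'.png',im[:,:,::-1]); np.savez('pics/'+f+'.npz',im=im,d=d); return im,d
def pts(n,d):
    """world point per pixel from depth (fixed cameras)"""
    p=imaging.camera_params(n);K=np.array(p['camera_matrix']);T=np.linalg.inv(np.array(p['camera_from_world']))
    v,u=np.mgrid[:d.shape[0],:d.shape[1]]
    c=np.stack([(u-K[0,2])/K[0,0]*d,-(v-K[1,2])/K[1,1]*d,-d,np.ones_like(d)],-1)
    return (c@T.T)[...,:3]
E
python3 - <<'E'
from h import *
for n in('top','scene'):
    im,d=snap(n,n+'0'); p=imaging.camera_params(n); print(n,p, (d>0).mean())
s=telemetry.get_state();print(s)
E
```

```text
pics
top {'camera_matrix': array([[450.05894668,   0.        , 259.26633945],
       [  0.        , 450.05894668, 190.73065171],
       [  0.        ,   0.        ,   1.        ]]), 'camera_from_world': array([[ 0.02670028, -0.99963912,  0.00295212, -0.0317197 ],
       [ 0.98717733,  0.02683213,  0.15735615, -0.58188797],
       [-0.15737858, -0.00128719,  0.98753751, -1.11697715],
       [ 0.        ,  0.        ,  0.        ,  1.        ]])} 0.9961293538411459
scene {'camera_matrix': array([[390.58944407,   0.        , 256.01503271],
       [  0.        , 390.58944407, 189.16518859],
       [  0.        ,   0.        ,   1.        ]]), 'camera_from_world': array([[-0.35986598, -0.93299308,  0.00451555,  0.19167787],
       [ 0.40125192, -0.15039441,  0.90353662, -0.31607876],
       [-0.8423143 ,  0.32696396,  0.4284871 , -0.64289863],
       [ 0.        ,  0.        ,  0.        ,  1.        ]])} 0.9958038330078125
{'clock': 0.1, 'q': array([ 1.24083775,  0.41181235, -0.01269316,  1.59692487,  0.00562863,
        1.13426079, -0.08221958]), 'qd': array([ 0.00068221, -0.00168516,  0.00041857, -0.0010051 , -0.00063871,
        0.00058357, -0.00247496]), 'effort': array([ 2.27745499e-03, -6.01827693e+01,  6.83858078e-01, -3.00089192e+01,
        1.39649762e-02,  6.34312615e-03, -5.31571766e-05]), 'eef_pos': array([ 0.16158892, -0.60335883,  0.25555647]), 'ee_rot': array([-3.047015  ,  1.56942646,  1.92713184]), 'force': array([-0.4544188 , -0.11567448, -0.74167759]), 'ft_torque': array([ 0.01662707, -0.00340262,  0.02919491]), 'finger_gap': 0.08512350604945683}
```

View pics/top0.png

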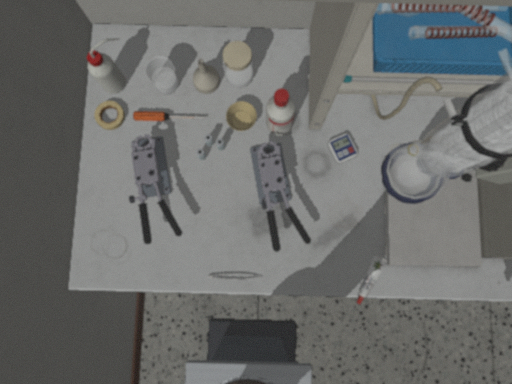

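View pics/scene0.png

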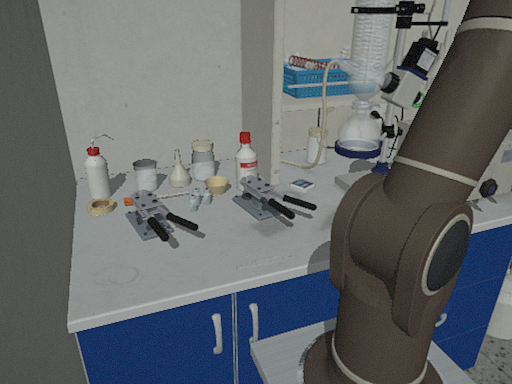

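Top view: two crimpers at about (150,170) and (270,175). On each, the left handle (bar) is in line with the base and the right handle (lever) is splayed. The levers' free ends are at about (180,234) and (307,242). The tweezers lie at (236,275). Next I'll locate the grips from depth.

Run:
```python
from h import *
f=np.load('pics/top0.npz');im,d=f['im'],f['d'];P=pts('top',d)
g=im.max(2)
m=((P[...,2]>0.055)&(P[...,2]<0.1)&(g<60)).astype(np.uint8)
m[:, :100]=0;m[:,330:]=0;m[:190]=0;m[260:]=0
n,l,st,c=cv2.connectedComponentsWithStats(m)
for i in range(1,n):
    if st[i,4]<40: continue
    q=P[l==i]; mu=q[:,:2].mean(0); u,s,vt=np.linalg.svd(q[:,:2]-mu,full_matrices=False); e=vt[0]*np.sign(vt[0][0])
    t=(q[:,:2]-mu)@e; w=(q[:,:2]-mu)@[-e[1],e[0]]
    print(st[i],'mean',mu.round(4),'z',np.median(q[:,2]).round(4),'yaw',np.arctan2(e[1],e[0]).round(3),'t',t.min().round(3),t.max().round(3),'w',w.min().round(3),w.max().round(3))
for (u,v) in [(236,275),(316,160),(343,148),(212,135),(280,115),(370,285)]: print(u,v,P[v,u].round(3))
for y in np.arange(-.6,.5,.1): pass
print(P[:,:,2][240,290:330:4].round(3))
```

```text
[159 200  22  35 193] mean [0.505  0.2051] z 0.0785 yaw 0.557 t -0.049 0.048 w -0.006 0.008
[140 204  11  39 226] mean [0.4893 0.2656] z 0.079 yaw 0.204 t -0.049 0.048 w -0.008 0.008
[286 208  24  35 183] mean [ 0.4949 -0.1134] z 0.0781 yaw 0.572 t -0.049 0.046 w -0.006 0.006
[268 211  11  39 221] mean [ 0.4805 -0.0529] z 0.0792 yaw 0.196 t -0.048 0.047 w -0.008 0.007
236 275 [ 0.366  0.039 -0.001]
316 160 [ 0.679 -0.168 -0.002]
343 148 [ 0.71  -0.238  0.017]
212 135 [0.741 0.118 0.001]
280 115 [ 0.759 -0.062  0.129]
370 285 [ 0.35  -0.306  0.021]
[-0.002 -0.001 -0.002  0.003  0.077  0.077  0.001 -0.001  0.001  0.   ]
```

```bash
cat >> h.py <<'E'
from scipy.spatial.transform import Rotation as Rn
def rot(psi):
    """tool down, jaw axis along the grip (yaw psi): tool y = press direction"""
    e=np.array([np.cos(psi),np.sin(psi),0]);x=np.array([0,0,-1.])
    return Rn.from_matrix(np.c_[x,np.cross(e,x),e]).as_euler('xyz')
YAW0=0.565
BAR={'L':((.4893,.2656),.20),'R':((.4805,-.0529),.20)}; LEV={'L':(.505,.2051),'R':(.4949,-.1134)}
def geom(k):
    (b,y)=BAR[k];c,s=np.cos(y),np.sin(y)
    piv=np.array(b)+[c*.122+s*.036,s*.122-c*.036]
    e=np.array([np.cos(YAW0),np.sin(YAW0)]);n=np.array([-e[1],e[0]])
    return piv,np.array(LEV[k])-.013*e-.009*n
def tcp(k,th,off,z=.066):
    """TCP xyz, orientation for lever angle th, finger centre off m outside the press face"""
    piv,p=geom(k);c,s=np.cos(-th),np.sin(-th)
    R=np.array([[c,-s],[s,c]]);y=YAW0-th
    q=piv+R@(p-piv)-off*np.array([-np.sin(y),np.cos(y)])
    return np.r_[q,z],rot(y)
def pn(th): y=YAW0-th; return np.array([-np.sin(y),np.cos(y),0])
E
python3 - <<'E'
from h import *
f=np.load('pics/top0.npz');P=pts('top',f['d'])
for x in np.arange(.1,.8,.1):
    r=[]
    for y in np.arange(-.7,.3,.1):
        m=(abs(P[...,0]-x)<.05)&(abs(P[...,1]-y)<.05)
        r.append(P[...,2][m].max().round(2) if m.any() else np.nan)
    print(x.round(1),r)
for k in 'RL':
    piv,p=geom(k); print(k,piv,p,np.linalg.norm(p-piv))
    for th,off,z in((0,.05,.2),(0,.05,.066),(0,.011,.066),(.36,.011,.066)):
        q=kinematics.ik(*tcp(k,th,off,z)); print(tcp(k,th,off,z)[0].round(3),None if q is None else np.round(q,2))
E
```

```text
0.1 [np.float64(-0.78), np.float64(-0.79), np.float64(-0.78), np.float64(-0.78), np.float64(-0.78), np.float64(0.01), np.float64(0.01), np.float64(0.01), np.float64(0.01), np.float64(0.01)]
0.2 [np.float64(-0.78), np.float64(-0.78), np.float64(-0.78), np.float64(-0.78), np.float64(-0.78), np.float64(-0.69), np.float64(-0.69), np.float64(-0.69), np.float64(-0.69), np.float64(-0.69)]
0.3 [np.float64(0.01), np.float64(0.01), np.float64(0.01), np.float64(0.01), np.float64(0.03), np.float64(0.01), np.float64(0.01), np.float64(0.01), np.float64(0.01), np.float64(0.01)]
0.4 [np.float64(0.04), np.float64(0.17), np.float64(0.04), np.float64(0.05), np.float64(0.02), np.float64(0.01), np.float64(0.08), np.float64(1.19), np.float64(0.01), np.float64(0.07)]
0.5 [nan, np.float64(0.19), np.float64(0.05), np.float64(0.17), np.float64(0.17), np.float64(0.01), np.float64(0.08), np.float64(0.09), np.float64(0.01), np.float64(0.09)]
0.6 [nan, np.float64(0.2), np.float64(0.38), np.float64(0.61), np.float64(0.66), np.float64(0.43), np.float64(0.09), np.float64(0.09), np.float64(0.01), np.float64(0.09)]
0.
[... 269 characters left out ...]
.77  0.42 -0.69  1.83  0.31  1.01  0.51]
[ 0.516 -0.17   0.066] [ 0.72  0.61 -0.65  1.93  0.52  0.77  0.34]
[ 0.495 -0.137  0.066] [ 0.68  0.57 -0.65  2.    0.51  0.73  0.29]
[ 0.476 -0.093  0.066] [ 0.56  0.51 -0.59  2.07  0.45  0.68 -0.12]
L [0.61602022 0.25455526] [0.49883909 0.1905383 ] 0.13352748211672305
[0.526 0.148 0.2  ] [ 0.45  0.6  -1.14  1.8   0.6   1.14 -0.33]
[0.526 0.148 0.066] [ 0.25  0.68 -0.83  1.92  0.66  0.85 -0.37]
[0.505 0.181 0.066] [ 0.3   0.76 -1.02  1.93  0.82  0.94 -0.57]
[0.486 0.225 0.066] [ 0.21  0.76 -1.02  1.94  0.82  0.93 -1.02]<stdin>:12: UserWarning: Gimbal lock detected. Setting third angle to zero since it is not possible to uniquely determine all angles.
```

```bash
python3 - <<'E' 2>/dev/null
from h import *
robot.command_gripper(0.0)
def st(t):
    s=telemetry.get_state();print(t,s['clock'].__round__(2),s['eef_pos'].round(4),s['force'].round(2),np.round(s['q'],2),round(s['finger_gap'],4))
st('a')
robot.goto([.33,-.42,.33],rot(.2)); st('b')
p,o=tcp('R',0,.04,.22); p[0]-=.02
robot.goto(p,o); st('c')
snap('wrist','w1'); snap('scene','s1')
W=np.hstack([cv2.imread('pics/w1.png'),cv2.imread('pics/s1.png')]);cv2.imwrite('pics/v1.png',cv2.resize(W,(800,300),interpolation=cv2.INTER_AREA))
E
```

```text
a 0.87 [ 0.1617 -0.6037  0.2563] [-0.31  0.53  1.1 ] [ 1.24  0.41 -0.01  1.6   0.01  1.13 -0.08] -0.0003
b 1.88 [ 0.329  -0.421   0.3297] [ 0.15  0.   -0.61] [ 1.14  0.23 -0.39  1.69  0.09  1.24  0.93] 0.0002
c 3.11 [ 0.49   -0.1637  0.2202] [-0.54 -0.71 -0.45] [ 0.74  0.33 -0.63  1.87  0.23  1.01  0.58] -0.0002
```

View pics/v1.png

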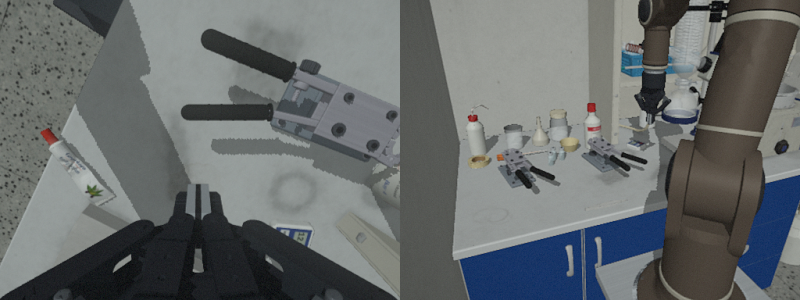

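Wrist view: the right lever lies level at (228,112), with the closed fingertips at (197,190) just outside it and square to it. The tube and timer are clear. Now I'll descend and press stepwise.

```bash
cat >> h.py <<'E'
def F(n=4):
    f=[]
    for _ in range(n): f.append(telemetry.get_state()['force']); robot.sleep(.01)
    return np.mean(f,0)
def press(k,fstop=13.,thmax=.42,off0=.032):
    """approach sideways, then follow the lever's arc until the push passes fstop; returns (th, log)"""
    p,o=tcp(k,0,off0); robot.servo_line(p,rate=.1,ori=o); robot.sleep(.15)
    f0=F(10); path=[(0,a) for a in np.arange(off0-.003,.010,-.003)]+[(t,.011) for t in np.arange(.01,thmax,.008)]
    log=[]
    for th,a in path:
        p,o=tcp(k,th,a); robot.servo_line(p,rate=.05,ori=o)
        df=F()-f0; fp=-df@pn(th); s=telemetry.get_state()
        log.append((round(th,3),round(a,3),round(fp,1),round(float((s['eef_pos']-p)@pn(th))*1e3,2),round(s['clock'],2)))
        if fp>fstop: break
    return th,a,f0,log
def release(k,th):
    for t,a in ((max(th-.15,0),.011),(0,.02),(0,.032)):
        p,o=tcp(k,t,a); robot.servo_line(p,rate=.1,ori=o)
E
python3 - <<'E' 2>/dev/null
from h import *
p,o=tcp('R',0,.032); p[2]=.14
robot.servo_line(p,rate=.15,ori=o)
th,a,f0,log=press('R')
print(*log,sep='\n'); robot.sleep(.3); f=F()-f0; print('hold',th,f.round(2),-f@pn(th))
snap('wrist','w2'); snap('top','t2')
im=cv2.imread('pics/t2.png')[180:280,230:330]
cv2.imwrite('pics/v2.png',np.hstack([cv2.resize(im,(300,300)),cv2.resize(cv2.imread('pics/w2.png'),(400,300))]))
E
```

```text
(0, np.float64(0.029), np.float64(0.1), 0.13, 5.31)
(0, np.float64(0.026), np.float64(0.1), 0.12, 5.59)
(0, np.float64(0.023), np.float64(0.0), 0.14, 5.88)
(0, np.float64(0.02), np.float64(0.5), 0.1, 6.16)
(0, np.float64(0.017), np.float64(-0.2), 0.13, 6.44)
(0, np.float64(0.014), np.float64(0.4), 0.13, 6.72)
(0, np.float64(0.011), np.float64(3.4), -0.54, 7.01)
(np.float64(0.01), 0.011, np.float64(3.9), -0.18, 7.29)
(np.float64(0.018), 0.011, np.float64(3.5), 0.01, 7.58)
(np.float64(0.026), 0.011, np.float64(3.4), 0.05, 7.86)
(np.float64(0.034), 0.011, np.float64(3.1), 0.07, 8.14)
(np.float64(0.042), 0.011, np.float64(3.9), 0.01, 8.43)
(np.float64(0.05), 0.011, np.float64(3.5), 0.06, 8.71)
(np.float64(0.058), 0.011, np.float64(4.0), 0.05, 8.99)
(np.float64(0.066), 0.011, np.float64(3.7), -0.0, 9.28)
(np.float64(0.074), 0.011, np.float64(3.8), -0.05, 9.56)
(np.float64(0.082), 0.011, np.float64(4.2), -0.07, 9.84)
(np.float64(0.09), 0.011, np.float64(4.4), -0.09, 10.12)
(np.float64(0.098), 0.011, np.float64(4.5), -0.11, 10.41)
(np.float64(0.106), 0.011, np.float64(4.2), -0.12, 10.69)
(n
[... 521 characters left out ...]
loat64(0.186), 0.011, np.float64(5.4), -0.42, 13.53)
(np.float64(0.194), 0.011, np.float64(5.1), -0.43, 13.81)
(np.float64(0.202), 0.011, np.float64(5.4), -0.48, 14.09)
(np.float64(0.21), 0.011, np.float64(5.1), -0.53, 14.38)
(np.float64(0.218), 0.011, np.float64(5.4), -0.53, 14.66)
(np.float64(0.226), 0.011, np.float64(6.0), -0.69, 14.94)
(np.float64(0.234), 0.011, np.float64(7.1), -1.08, 15.22)
(np.float64(0.242), 0.011, np.float64(8.2), -1.61, 15.51)
(np.float64(0.25), 0.011, np.float64(10.6), -2.15, 15.79)
(np.float64(0.258), 0.011, np.float64(12.6), -2.76, 16.07)
(np.float64(0.266), 0.011, np.float64(14.8), -3.37, 16.36)
hold 0.26600000000000007 [  7.72 -12.72  -3.85] 14.434115299650173
```

View pics/v2.png

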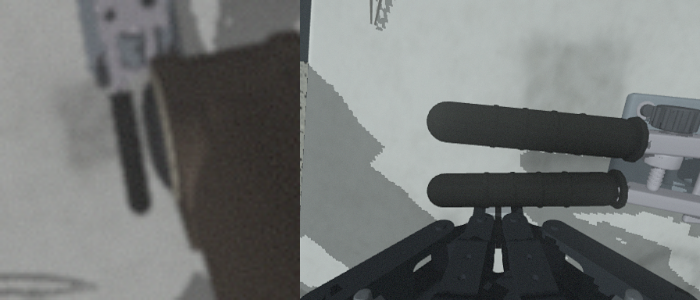

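Right view of the picture: the right lever is stopped by its screw (tip on the lever at (655,185)) with clear air between the grips at (530,155). The force knee came at about 0.235 rad. So the right one is crimper_a. Now I'll release it and press the left one.

```bash
sed -i 's/for t in np.arange(.01,thmax,.008)\]/for t in np.r_[.01,.04,.08,.12,.16,.19,np.arange(.2,thmax,.008)]]/' h.py; python3 - <<'E' 2>/dev/null
from h import *
release('R',.266); p,o=tcp('R',0,.04,.2); robot.servo_line(p,rate=.2)
p,o=tcp('L',0,.032,.2); p[0]-=.01; robot.goto(p,o)
snap('wrist','w3')
p,o=tcp('L',0,.032,.14); robot.servo_line(p,rate=.15,ori=o)
th,a,f0,log=press('L',14.)
print(*[(float(x[0]),float(x[1]),float(x[2]),x[3],x[4]) for x in log],sep='\n'); robot.sleep(.4); f=F()-f0; print('hold',th,f.round(2),-f@pn(th))
snap('wrist','w4'); snap('top','t4')
im=cv2.imread('pics/t4.png')
cv2.imwrite('pics/v3.png',np.hstack([cv2.resize(cv2.imread('pics/w3.png'),(400,300)),cv2.resize(cv2.imread('pics/w4.png'),(400,300))]))
E
```

```text
(0.0, 0.029, 0.3, 0.2, 21.88)
(0.0, 0.026, -0.1, 0.2, 22.16)
(0.0, 0.023, 0.5, 0.18, 22.44)
(0.0, 0.02, 0.6, 0.17, 22.73)
(0.0, 0.017, 0.3, 0.17, 23.01)
(0.0, 0.014, 0.8, 0.16, 23.29)
(0.0, 0.011, 1.0, -0.11, 23.57)
(0.01, 0.011, 3.4, -0.45, 23.86)
(0.04, 0.011, 3.8, -0.15, 24.14)
(0.08, 0.011, 3.9, -0.18, 24.43)
(0.12, 0.011, 4.5, -0.3, 24.73)
(0.16, 0.011, 4.4, -0.36, 25.02)
(0.19, 0.011, 4.6, -0.36, 25.3)
(0.2, 0.011, 4.6, -0.3, 25.58)
(0.208, 0.011, 4.6, -0.25, 25.87)
(0.216, 0.011, 4.9, -0.28, 26.15)
(0.224, 0.011, 5.0, -0.27, 26.43)
(0.232, 0.011, 5.1, -0.34, 26.72)
(0.24, 0.011, 5.4, -0.33, 27.0)
(0.248, 0.011, 5.0, -0.37, 27.28)
(0.256, 0.011, 5.3, -0.37, 27.57)
(0.264, 0.011, 5.5, -0.36, 27.85)
(0.272, 0.011, 5.4, -0.4, 28.13)
(0.28, 0.011, 5.6, -0.4, 28.42)
(0.288, 0.011, 5.3, -0.45, 28.7)
(0.296, 0.011, 5.5, -0.45, 28.98)
(0.304, 0.011, 5.5, -0.47, 29.27)
(0.312, 0.011, 5.6, -0.48, 29.55)
(0.32, 0.011, 5.9, -0.5, 29.83)
(0.328, 0.011, 5.7, -0.52, 30.12)
(0.336, 0.011, 6.0, -0.54, 30.4)
(0.344, 0.011, 5.9, -0.56, 30.68)
(0.352, 0.011, 5.6, -0.57, 30.97)
(0.36, 0.011, 6.3, -0.59, 31.25)
(0.368, 0.011, 6.1, -0.61, 31.53)
(0.376, 0.011, 6.1, -0.65, 31.82)
(0.384, 0.011, 8.5, -1.49, 32.1)
(0.392, 0.011, 11.2, -2.51, 32.38)
(0.4, 0.011, 13.2, -3.49, 32.67)
(0.408, 0.011, 16.5, -4.5, 32.95)
hold 0.4080000000000002 [ -1.46 -17.02   7.42] 16.581491193176493
```

View pics/v3.png

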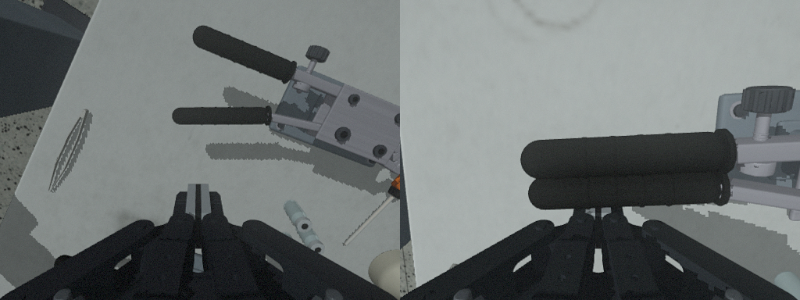

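The right-hand panel shows the left lever grip on grip with its bar ((630,150) against (630,190)), screw head wound well out. That one is crimper_b. Now I'll release it and go back to hold lever_a.

```bash
python3 - <<'E' 2>/dev/null
from h import *
release('L',.408); robot.sleep(.4); p,o=tcp('L',0,.036,.2); robot.servo_line(p,rate=.2)
snap('wrist','w5')
p,o=tcp('R',0,.04,.2); p[0]-=.01; robot.goto(p,o)
p,o=tcp('R',0,.032,.14); robot.servo_line(p,rate=.15,ori=o)
th,a,f0,log=press('R',13.)
print(*[(float(x[0]),float(x[1]),float(x[2]),x[3],x[4]) for x in log[-10:]],sep='\n'); robot.sleep(.6); f=F(10)-f0; s=telemetry.get_state(); print('hold',th,f.round(2),-f@pn(th),abs(s['qd']).max(),s['clock'])
snap('wrist','w6'); im,d=snap('top','t6'); 
a0=np.load('pics/top0.npz')['im'].astype(int); print('diff px left region',(abs(a0-im).max(2)[:,:225]>40).sum())
cv2.imwrite('pics/v4.png',np.hstack([cv2.resize(cv2.imread('pics/w6.png'),(400,300)),cv2.resize(cv2.imread('pics/t6.png')[60:300,60:380],(400,300))]))
E
```

```text
(0.19, 0.011, 5.0, -0.5, 42.57)
(0.2, 0.011, 5.1, -0.65, 42.85)
(0.208, 0.011, 5.3, -0.7, 43.13)
(0.216, 0.011, 5.4, -0.7, 43.42)
(0.224, 0.011, 5.3, -0.76, 43.7)
(0.232, 0.011, 6.5, -1.1, 43.98)
(0.24, 0.011, 8.0, -1.55, 44.27)
(0.248, 0.011, 9.6, -2.09, 44.55)
(0.256, 0.011, 11.4, -2.64, 44.83)
(0.264, 0.011, 13.7, -3.28, 45.12)
hold 0.26400000000000007 [  6.95 -12.23  -3.51] 13.736559146217441 0.0012867104654314093 45.8
diff px left region 0
```

View pics/v4.png

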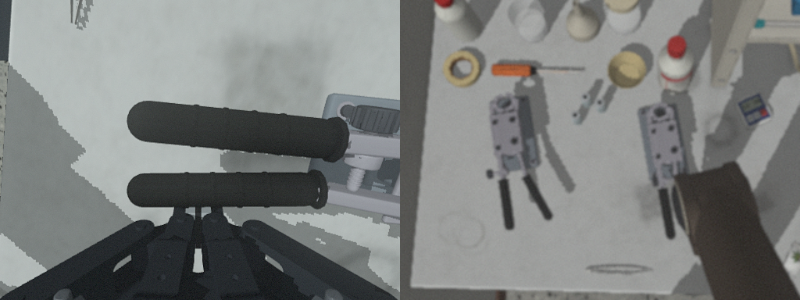

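The wrist view shows lever_a held on its screw (355,180), with air between the grips. The top view shows lever_b fully out at (537,197) and the bystanders in place, with no changed pixels in the left region. The push is a steady 13.7 N.

```bash
python3 -c "
from h import *
finish_job()"
```

```text
the job is handed in; nothing more can be done
```

The job is handed in, with the arm holding lever_a against its stop screw. `finish_job` reports no verdict, so the result below rests on my own checks.

- **Which is which:** I pressed both levers with the outside of the closed fingers. The right-hand one met its screw at about 0.23 rad with air left between the grips, so it is crimper_a. The left-hand one ran on to its bar at about 0.38 rad by the finger path (nominal 0.36), grip on grip at about 16.6 N, so it is crimper_b.
- **Sequence:** I pressed and released lever_a, then lever_b, then went back and pressed lever_a again to hold it.
- **Last checks, before handing in:** The push on lever_a was a steady 13.7 N with the arm still (joint speeds about 0.001 rad/s), at 45.8 s of the 72 s allowed. The wrist picture showed the screw on the lever and the fingers clear of the bar. The top picture showed lever_b fully out. Its left part, with crimper_b, matched the start picture with no changed pixels; elsewhere I checked the bystanders by eye only, and the arm hid the area around crimper_a.
- **Failed or disagreed:** No check failed. The 0.38 rad reading against the nominal 0.36 probably comes from my position estimate and the arm giving slightly under load.

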